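# Ease the sticky draft-shield lid of the balance shut

## Task

Close the sliding glass roof of the balance's draft shield: fully home and square against the front frame at both corners, so that the vial on the pan can be weighed. Its runners are sticky and it binds if one side gets too far ahead, so ease it shut by its two knobs, a little on the left and a little on the right in turn, never forcing it when it jams and never leaning on the glass. Leave the vial, the tube rack and the wash bottle as they stand.

Things in the scene. Friction and masses are not known exactly. Their poses are not given: they have to be found in the camera images.
- balance: Light grey balance, fixed, 330 long (x), 230 wide (y), 210 high. Origin: centre of its footprint on the bench. x runs from its front (dark sloping console) to its rear, y to its left. Its glass chamber is roofed by the sliding lid, which opens rearward under a flat cover (x +70 to +165, 209.5 high). A front frame bar (x -68 to -58, 209 high) is the lid's stop. Only the knobs stand above 210
- pane: The lid's clear glass pane, 135 (x) by 176 (y) by 4 thick, top face 204 above the bench. Origin: midway between the two knobs, 32 behind the pane's front edge, but at bench height (204 below the pane's top); axes as the balance's when the lid is square. Do not press on it
- knob_left (a point): Left (+y) knob of the lid: black upright cylinder, 16 diameter, from 204 (the glass) to 234 above the bench. The point is on its axis at 224; it lies 32 behind the lid's front edge, 80 left of its middle, and rides with the lid. Push it shut with closed fingers from behind (+x side), tips 212 to 225 above the bench so that they pass over the cover; one pinched knob does not hold the lid square
- knob_right (a point): The right knob, the same, 80 to the right of the lid's middle
- home_left (a point): Point fixed on the balance where knob_left lies when the lid is closed and square
- home_right (a point): Point fixed on the balance where knob_right lies when the lid is closed and square
- lid (a joint): How far open the lid's middle is, m: 0 closed, 0.076 at most. It opens along +x of the balance (rearward) and closes along -x. Each runner drags with 6 to 7 N: a push of about 7 N at one knob swings that side forward while the other side stays where it is
- lid_skew (a joint): Yaw of the lid in its tracks, rad: 0 square, positive when the left knob is further closed than the right. From about 0.085 either way (one knob 14 mm ahead of the other) the runners bind, and by 0.11 the lid is jammed: pushing the leading knob moves nothing more, pushing the other frees it. Each front corner stops on the front frame. This reading is noisy (about 0.01)
- rails: The two aluminium side tracks, fixed on the balance (same origin and axes), 97 to 115 either side of its middle, 209 high. The lid's runners (white strips 64 long at the pane's edges, about 2 mm side play) press on them when it binds; a push of more than about 35 N at one knob of the jammed lid counts as forcing it
- vial: Amber glass vial with a white cap, 28 diameter, 55 high, standing on the pan (97 above the bench) inside the chamber, below the lid. Origin: centre of its foot
- tube_rack: Orange tube rack, 110 by 75, 42 high (64 with tubes), loose on the bench beside the balance. Origin: centre of its underside
- wash_bottle: Yellow bottle with white cap, 64 diameter, 170 high, loose on the bench beside the balance. Origin: centre of its foot
There are look-alikes about, which are no part of the job. Of the things like the vial, leave any that is red or yellow; of the rest the smaller one is meant.

How it is judged (in metres and radians):
At the end, for the whole second after the job is handed in: The lid is shut and at rest: both knobs within 3 mm of their closed places, so both front corners meet the front frame; the vial stands upright on the pan (horizontal distance between knob_left and home_left below 0.003 m and horizontal distance between knob_right and home_right below 0.003 m and linear speed of pane below 0.01 m/s and angle between vial's own z axis and vertical below 0.1 rad); the robot touches nothing.
It fails at once if the lid is forced while it is jammed: the tracks are loaded with more than 110 N (a push of about 35 N at one knob) (contact force between rails and anything else above 110 N).
It fails at once if the glass pane is leaned on with more than 10 N (contact force between pane and anything else above 10 N).
It fails at once if the vial is shifted by more than 10 mm or tipped (distance of vial from where it was at the start of the episode above 0.01 m or angle between vial's own z axis and vertical above 0.25 rad).
It fails at once if the tube rack or the wash bottle is moved by more than 20 mm (distance of any of tube_rack, wash_bottle from where it was at the start of the episode above 0.02 m).
It also fails if it takes over 54 s, if anything falls off the work surface, if the arm or the gripper's body presses on something with over 40 N, if the wrist force passes 120 N, or if a joint passes its speed limit or range.

## Robot

A 6-joint arm with a two-finger parallel gripper is mounted at the origin on the work surface. World frame = base frame: x ahead of the robot, y to its left, z up, the work surface at z = 0. Lengths are in mm, angles in rad, forces in N, time in s.
With the tool pointing down it reaches from about 400 to 925 mm from the base axis. Payload 12.5 kg.
Tool frame: the origin (TCP) lies where the fingers leave the gripper's body, on its centre line; the fingertips stand 78 mm ahead of it and the grasp point (between the pads) lies 59 mm ahead of it (manip.grip_point_offset is the distance from the TCP to the grasp point, in mm); z points along the fingers, y is the line along which they close (so a half turn about z gives the same grasp; the last joint's range is limited). The gripper opens to 95 mm and grips with 3 to 60 N. Pads are 20 mm wide; open, the fingers measure 119 mm over their backs; the gripper's body (75 mm by 180 mm) begins 59 mm behind the grasp point.
Start: joints at [1.035, 0.491, 1.559, -0, 1.092, -0.106], TCP at [260.413, 568.175, 292.261] pointing down, gripper open.
Joint ranges: [-3.1, 3.1], [-0.84, 2.19], [0.05, 2.79], [-1.13, 4.28], [0.06, 2.93], [-2.69, 2.69]. Speed limits (rad/s): [2.22, 2.22, 2.79, 3.14, 3.14, 3.14].

## Interface

Orientations are given as a 3x3 rotation matrix whose columns are the frame's x, y, z axes.
In Python, from rig import manip gives the robot as it stands. The module is installed in compiled form; this text tells all that it offers.
- The arm moves only by the tool servo_tool, never from a script. Its argument "deltas" is a list of rows, each an object with "gripper": the finger opening in mm, from 0 to 95.1; "delta_pos": the shift along the tool's x, y, z in mm, a list of three; "twist": the turn about the tool's z in degrees. A call has exactly 5 rows; each row shifts and turns the commanded pose from where the row before left it, along the tool's axes as they then stand; what a row does not reach is not made up. A row lasts 1/12 s, in which the tool goes at most 41.7 mm and 7.16 degrees, less where a joint would pass 70% of its speed; a pose out of reach is approached as far as the arm can. A call is refused whole if a number of a shift passes 41.7 or a number of a turn 7.16, either way. A call with a gripper value outside its range is refused whole. The fingers move at their own pace and stop on an object; "newtons" is the grip in N (left out, the last holds). Time passes only in rows, so rows that do not move let the fingers close, or fill a call up. It gives the time, the measured TCP pose, the force, the opening and the grip force at its end, in the units of the state.
- manip.get_state(): the state, without advancing time (a new reading comes with each control period).
- manip.capture(name): name is "scene" or "top" or "wrist"; returns the picture (400x640x3 uint8, red, green, blue); there is no depth.
- manip.camera_info(name): a dict with "vfov" (degrees; the focal length in pixels is half the picture's height over the tangent of half this angle, whatever the lens; pixels are square), "cx", "cy" (the principal point, pixels), "distortion" ([k1, k2, p1, p2, k3] as OpenCV has them; the pictures are not rectified), "R" (3x3) and "t" (3): a world point X has camera coordinates R X + t; the wrist camera has in their place "T_tool_cam" (4x4, takes a point from camera to tool coordinates, whose origin is the TCP and whose axes are the flange's). Camera axes: x right, y down, z forward; pixel columns grow to the right and rows downward; lengths in mm; the calibration is good to about 2 mm. A picture is of the moment at which its call begins: read the wrist's pose just before it. camera_info takes no time and is no camera call.
- manip.sign_off(): hands the job in; it is judged then, once.
The state is a dict: "clock": time; "joints": joint angles; "joint_vel": joint speeds; "effort": joint torques, N m; "position": TCP position; "ee_rot": TCP orientation; "ft_force": force on the tool from outside, world axes, zero at the start; "wrist_torque": the same for the moment, N m; "opening": opening from 0.0 (shut) to 1.0 (fully open); "gripper_force": force on a finger pad.
Only numpy, scipy, OpenCV 4.12 (cv2) and the standard library are available. Lean on these libraries where they do the work, as an engineer would, in place of code of your own. Each camera call takes 0.05 s, during which the arm holds its last target. There are 200 camera calls.

## Working session

There is one attempt and no reset: what is moved stays moved. The work goes in short steps, Python scripts to look and compute and a tool call to move; the robot and the scene stay as the last step left them, time stands still between calls to the robot, and variables do not carry over. Pictures are saved under pics/ and viewed, at most 10 in all, crops included, and the job is handed in when it is done.

Besides the shell and the picture viewer there is one more tool, called as a command line: name --argument value ..., lists and objects as JSON in quotes. servo_tool: Moves the arm, as the interface text tells. Its arguments: {"type":"object","properties":{"deltas":{"type":"array","items":{"type":"object","properties":{"gripper":{"type":"number"},"delta_pos":{"type":"array","items":{"type":"number"}},"twist":{"type":"number"}}}},"newtons":{"type":"number"}},"required":["deltas"]}

```bash
mkdir -p pics; python3 - <<'E'
from rig import manip
import cv2,numpy as np
s=manip.get_state();print({k:np.round(v,3).tolist() for k,v in s.items()})
for n in("scene","top"):
    cv2.imwrite(f"pics/{n}0.png",manip.capture(n)[:,:,::-1]);print(manip.camera_info(n))
print(manip.camera_info("wrist"))
E
```

```text
{'clock': 0.0, 'joints': [1.035, 0.492, 1.559, 0.0, 1.092, -0.106], 'joint_vel': [0.002, 0.001, -0.001, -0.0, -0.001, -0.0], 'effort': [-0.001, -61.265, -25.817, 0.069, 0.048, -0.0], 'position': [260.33, 568.03, 291.667], 'ee_rot': [[-0.909, 0.417, -0.001], [0.417, 0.909, -0.001], [0.0, -0.001, -1.0]], 'ft_force': [0.193, -0.851, 0.413], 'wrist_torque': [0.012, 0.036, -0.031], 'gripper_force': 0.0, 'opening': 0.997}
{'vfov': 55.35647572958218, 'cx': 322.9705153387293, 'cy': 195.23383942457616, 'distortion': array([-0.04083556,  0.        ,  0.        ,  0.        ,  0.        ]), 'R': array([[-0.9604069 ,  0.27855228, -0.00521615],
       [ 0.26093537,  0.8927902 , -0.36720347],
       [-0.09762843, -0.35402583, -0.93012602]]), 't': array([ 524.24924283, -106.66046533, 1159.54873108])}
{'vfov': 46.081564958136866, 'cx': 313.6993259486152, 'cy': 201.10721073110437, 'distortion': array([0.02556475, 0.        , 0.        , 0.        , 0.        ]), 'R': array([[-0.02137092, -0.99956162, -0.02049009],
       [-0.99321518,  0.02356961, -0.11387748],
       [ 0.1143105 ,  0.01791741, -0.99328348]]), 't': array([  40.85030032,  585.33864439, 1177.321456  ])}
{'vfov': 64.36937684902249, 'cx': 319.6054663865779, 'cy': 199.7476713679892, 'distortion': array([-0.00123376,  0.        ,  0.        ,  0.        ,  0.        ]), 'T_tool_cam': array([[ 8.72727559e-04, -9.56672835e-01, -2.91163744e-01,
         8.08763678e+01],
       [ 9.99999617e-01,  8.14345556e-04,  3.21691677e-04,
        -4.92472987e-01],
       [-7.06457881e-05, -2.91163913e-01,  9.56673179e-01,
        -9.18287643e+01],
       [ 0.00000000e+00,  0.00000000e+00,  0.00000000e+00,
         1.00000000e+00]])}
```

View pics/scene0.png

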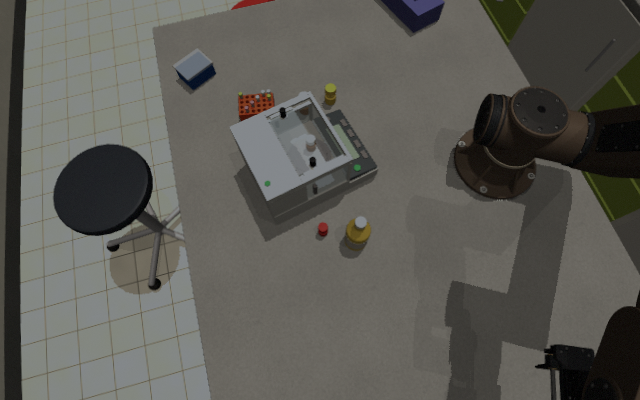

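View pics/top0.png

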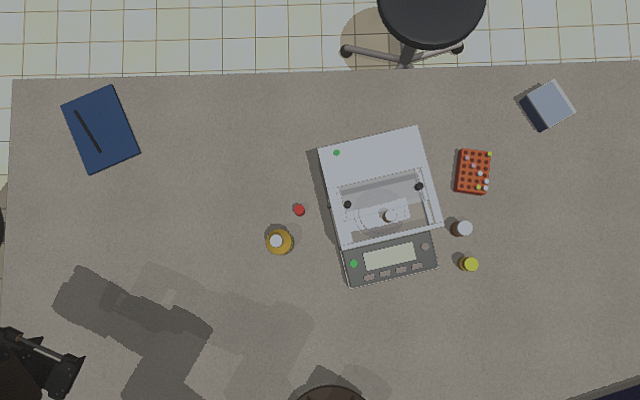

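Look-alikes for the vial: the amber vial on the pan (top 390,216), a larger white-capped one at (462,228), a yellow one at (469,264) and a red one at (299,210). The one on the pan is meant and won't be touched. The black knobs are at (348,204) for the left and (419,187) for the right. I'll check both in a close crop.

```bash
cat > h.py <<'E'
from rig import manip
import cv2,numpy as np
def K(i):
    f=200/np.tan(np.radians(i["vfov"])/2);return np.array([[f,0,i["cx"]],[0,f,i["cy"]],[0,0,1.]])
def ray(n,uv,s=None):
    i=manip.camera_info(n);p=cv2.undistortPoints(np.array(uv,float).reshape(-1,1,2),K(i),i["distortion"])[:,0]
    d=np.c_[p,np.ones(len(p))]
    if n=="wrist":
        T=i["T_tool_cam"];A=np.array(s["ee_rot"]);R=A@T[:3,:3];o=A@T[:3,3]+s["position"];return o,d@R.T
    return -i["R"].T@i["t"],d@i["R"]
def onz(n,uv,z,s=None):
    o,d=ray(n,uv,s);return o+d*((z-o[2])/d[:,2])[:,None]
def two(u1,u2):
    (o1,d1),(o2,d2)=ray("top",u1),ray("scene",u2);out=[]
    for a,b in zip(d1,d2):
        x=np.linalg.lstsq(np.c_[a,-b],o2-o1,rcond=None)[0];p,q=o1+a*x[0],o2+b*x[1];out.append(np.r_[(p+q)/2,np.linalg.norm(p-q)])
    return np.array(out)
E
python3 - <<'E'
import cv2,numpy as np
t=cv2.imread("pics/top0.png");s=cv2.imread("pics/scene0.png")
a=cv2.resize(t[115:300,305:455],None,fx=3.2,fy=3.2,interpolation=cv2.INTER_CUBIC)
cv2.imwrite("pics/tc.png",a)
b=cv2.resize(s[85:225,220:390],None,fx=4.2,fy=4.2,interpolation=cv2.INTER_CUBIC);cv2.imwrite("pics/sc.png",b)
for im,r in((t,(325,170,435,225)),(s,(260,95,335,200))):
    g=im.max(2)[r[1]:r[3],r[0]:r[2]]
    n,l,st,c=cv2.connectedComponentsWithStats((g<50).astype(np.uint8))
    for k in range(1,n):
        if st[k,4]>8:print(c[k]+r[:2],st[k]+[r[0],r[1],0,0,0])
E
```

```text
[416.15384615 186.92307692] [415 184   4   6  13]
[347.29411765 203.70588235] [344 201   7   7  17]
[282.55102041 112.48979592] [280 108   6  10  49]
[303.94444444 111.58333333] [300 109   9   6  36]
[312.26530612 161.75510204] [310 157   6  10  49]
[314.5  189.75] [313 186   4   8  28]
```

View pics/tc.png

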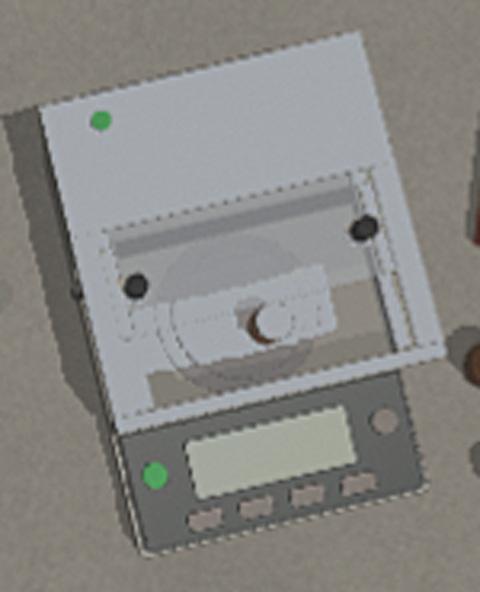

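View pics/sc.png

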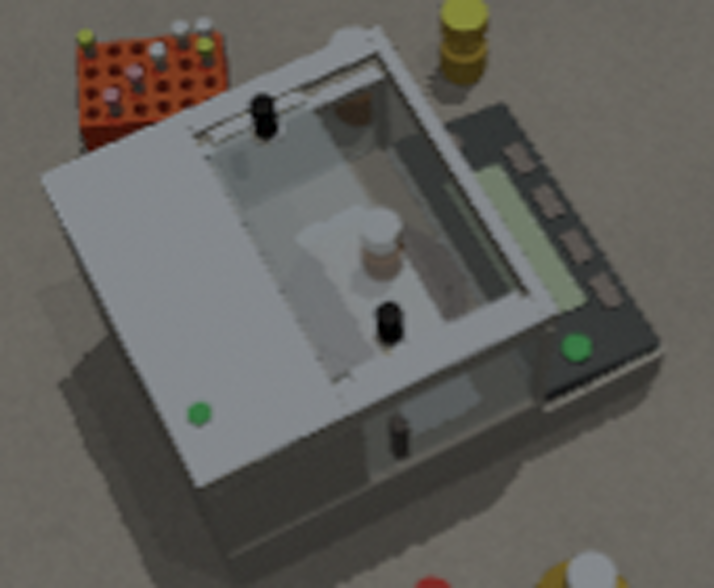

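```bash
cat >> h.py <<'E'
def fit(W,B):
    W=W[:,:2];B=np.array(B,float);w=W-W.mean(0);b=B-B.mean(0)
    th=np.arctan2((b[:,0]*w[:,1]-b[:,1]*w[:,0]).sum(),(b*w).sum())
    R=np.array([[np.cos(th),-np.sin(th)],[np.sin(th),np.cos(th)]]);t=W.mean(0)-R@B.mean(0)
    return th,R,t,(W-t)@R-B
E
python3 - <<'E'
from h import *
np.set_printoptions(precision=1,suppress=True)
B=[[165,115],[165,-115],[-68,-115],[-68,115]]
t=[(318.1,148.4),(417.5,125),(444,226),(342.5,249.4)]
s=[(267.6,201),(230,127.4),(310.5,92.1),(352.1,158.8)]
kt=[(347.2,204.3),(418.4,186.6)];ks=[(312.6,161.9),(282.9,112.6)]
for W in (onz("top",t,209.3),onz("scene",s,209.3),two(t,s)):
    th,R,o,e=fit(W,B);print(th,o,e.tolist())
    print("home",o+R@[-26,80],o+R@[-26,-80])
    for n,k in(("top",kt),("scene",ks)):print(n,[(((onz(n,k,z)[:,:2])-o)@R).tolist() for z in(220,)])
    k=two(kt,ks);print(k,(k[:,:2]-o)@R)
E
```

```text
0.20687214464178416 [ 547.2 -132.7] [[-1.5069219049235016, -1.2803316019339661], [-1.0473183589946302, 1.310146541470587], [1.017114528942301, 1.9701587177069086], [1.5371257349758878, -1.9999736572436007]]
home [505.3 -59.8] [ 538.2 -216.4]
top [[[25.944579524134408, 80.79632333564567], [28.282942875325432, -78.55140812817459]]]
scene [[[29.205376063010767, 85.68510605540828], [31.38356103461625, -74.08332142199674]]]
[[ 557.1  -48.9  207.9    0.4]
 [ 592.5 -206.   209.4    0. ]] [[ 26.9  80. ]
 [ 29.3 -81. ]]
0.20781102986585404 [ 549.3 -124.4] [[-1.9391526505106071, -1.4442152415132483], [-1.9592781461110462, 1.9721693926585715], [1.424437636472561, 3.280845614152767], [2.473993160149192, -3.8087997652981045]]
home [507.4 -51.5] [ 540.4 -208.1]
top [[[22.242446254993105, 73.08857814847856], [24.43119936696396, -86.26127853687525]]]
scene [[[25.507831361849505, 77.97429720025774], [27.53601117962092, -81.79610492416623]]]
[[ 557.1  -48.9  207.9    0.4]
 [ 592.5 -206.   209.4    0. ]] [[ 23.2  72.3]
 [ 25.4 -88.7]]
0.2065385455013064 [ 549.  -134.6] [[0.34522156284268135, 0.7822396562193887], [0.6872176494299538, -0.4036862380683033], [-1.0707087208612052, -0.022732789944299725], [0.0382695085886553, -0.35582062820681415]]
home [507.2 -61.7] [ 540.  -218.3]
top [[[24.509844815752125, 83.03765379078432], [26.901366302094235, -76.30928873027042]]]
scene [[[27.769010279501046, 87.92752403741704], [30.000493738996546, -71.84016790918196]]]
[[ 557.1  -48.9  207.9    0.4]
 [ 592.5 -206.   209.4    0. ]] [[ 25.5  82.3]
 [ 27.9 -78.7]]
```

The crops confirm the black knobs: top (347,204) and (418,187), scene (313,162) and (283,113). The amber vial is on the pan under the lid. The lid is about 53 mm open and nearly square, and the balance yaw is about 0.207. Next I raise the tool, close the fingers and turn it so that tool x points along balance -x.

servo_tool --deltas '[{"gripper": 0, "delta_pos": [0, 0, -10], "twist": -7.1}, {"gripper": 0, "delta_pos": [0, 0, -10], "twist": -7.1}, {"gripper": 0, "delta_pos": [0, 0, -10], "twist": -7.1}, {"gripper": 0, "delta_pos": [0, 0, -10], "twist": -7.1}, {"gripper": 0, "delta_pos": [0, 0, -10], "twist": -7.1}]' --newtons 20

```text
clock: 0.52
position: [260.3, 568.1, 342.4]
ee_rot: [[-0.981, -0.195, -0.0], [-0.195, 0.981, -0.001], [0.001, -0.001, -1.0]]
ft_force: [0.3, -0.6, 0.5]
opening: 0.704
gripper_force: 0.0
```

servo_tool --deltas '[{"gripper": 0, "delta_pos": [-9.4, -37.2, 0], "twist": -0.6}, {"gripper": 0, "delta_pos": [-9.4, -37.2, 0], "twist": 0}, {"gripper": 0, "delta_pos": [-9.4, -37.2, 0], "twist": 0}, {"gripper": 0, "delta_pos": [-9.4, -37.2, 0], "twist": 0}, {"gripper": 0, "delta_pos": [-9.4, -37.2, 0], "twist": 0}]'

```text
clock: 0.93
position: [343.3, 393.4, 342.0]
ee_rot: [[-0.98, -0.199, -0.0], [-0.199, 0.98, -0.0], [0.0, -0.0, -1.0]]
ft_force: [1.2, 0.8, -0.0]
opening: 0.352
gripper_force: 0.0
```

servo_tool --deltas '[{"gripper": 0, "delta_pos": [-9.4, -37.2, 0], "twist": 0}, {"gripper": 0, "delta_pos": [-9.4, -37.2, 0], "twist": 0}, {"gripper": 0, "delta_pos": [-9.4, -37.2, 0], "twist": 0}, {"gripper": 0, "delta_pos": [-9.4, -37.2, 0], "twist": 0}, {"gripper": 0, "delta_pos": [-9.4, -37.2, 0], "twist": 0}]'

```text
clock: 1.35
position: [426.5, 220.3, 342.2]
ee_rot: [[-0.98, -0.199, -0.0], [-0.199, 0.98, 0.0], [0.0, 0.0, -1.0]]
ft_force: [1.6, 1.2, 0.7]
opening: 0.024
gripper_force: 0.0
```

servo_tool --deltas '[{"gripper": 0, "delta_pos": [-9.4, -37.2, 0], "twist": 0}, {"gripper": 0, "delta_pos": [-9.4, -37.2, 0], "twist": 0}, {"gripper": 0, "delta_pos": [-9.4, -37.2, 0], "twist": 0}, {"gripper": 0, "delta_pos": [-9.4, -37.2, 0], "twist": 0}, {"gripper": 0, "delta_pos": [-9.4, -37.2, 0], "twist": 0}]'

```text
clock: 1.77
position: [509.6, 47.3, 342.2]
ee_rot: [[-0.98, -0.199, -0.0], [-0.199, 0.98, 0.0], [0.0, 0.0, -1.0]]
ft_force: [0.8, -0.3, 0.1]
opening: 0.007
gripper_force: 0.0
```

servo_tool --deltas '[{"gripper": 0, "delta_pos": [-9.4, -37.2, 0], "twist": 0}, {"gripper": 0, "delta_pos": [-9.4, -37.2, 0], "twist": 0}, {"gripper": 0, "delta_pos": [-9.4, -37.2, 0], "twist": 0}, {"gripper": 0, "delta_pos": [-9.4, -37.2, 0], "twist": 0}, {"gripper": 0, "delta_pos": [-9.4, -37.2, 0], "twist": 0}]'

```text
clock: 2.18
position: [592.7, -125.7, 341.9]
ee_rot: [[-0.98, -0.199, -0.0], [-0.199, 0.98, 0.0], [0.0, 0.0, -1.0]]
ft_force: [0.4, 0.3, 0.2]
opening: 0.006
gripper_force: 0.0
```

```bash
python3 - <<'E'
from h import *
s=manip.get_state();cv2.imwrite("pics/w1.png",manip.capture("wrist")[:,:,::-1])
import pickle;pickle.dump(s,open("w1.pkl","wb"));print(s["clock"],s["position"],s["ee_rot"],s["joints"])
E
```

```text
2.1833 [ 592.69857854 -125.6827216   341.93965511] [[-9.80058354e-01 -1.98709333e-01 -4.73176508e-04]
 [-1.98709476e-01  9.80058400e-01  2.75945473e-04]
 [ 4.08907671e-04  3.64467322e-04 -9.99999850e-01]] [-3.17976661e-01  4.19177851e-01  1.54263726e+00  1.23470077e-04
  1.18031327e+00 -2.08886092e+00]
```

View pics/w1.png

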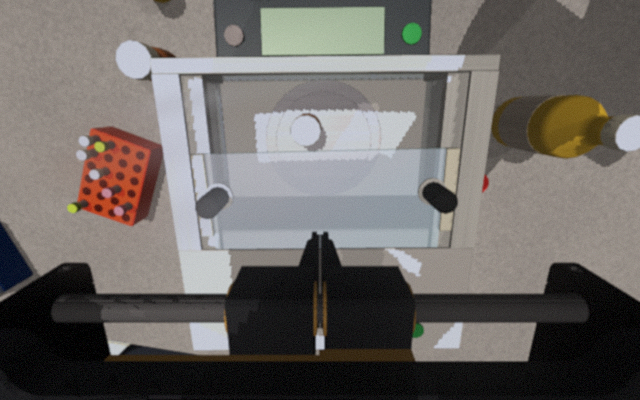

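The wrist view shows the right knob at about (212,203), the left knob at about (440,196), the pane's front edge at row 150, the front bar at rows 57–73 and the cover edge at row 249. I'll enlarge it to get exact pixels.

```bash
python3 - <<'E'
from h import *
i=cv2.imread("pics/w1.png");r=lambda a:cv2.resize(a,None,fx=5,fy=5,interpolation=cv2.INTER_CUBIC)
a=np.hstack([r(i[170:230,185:260]),r(i[170:230,405:480])]);b=np.hstack([r(i[40:100,140:215]),r(i[40:100,435:510])])
cv2.imwrite("pics/w1c.png",np.vstack([a,b]))
E
```

```text
(no output)
```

View pics/w1c.png

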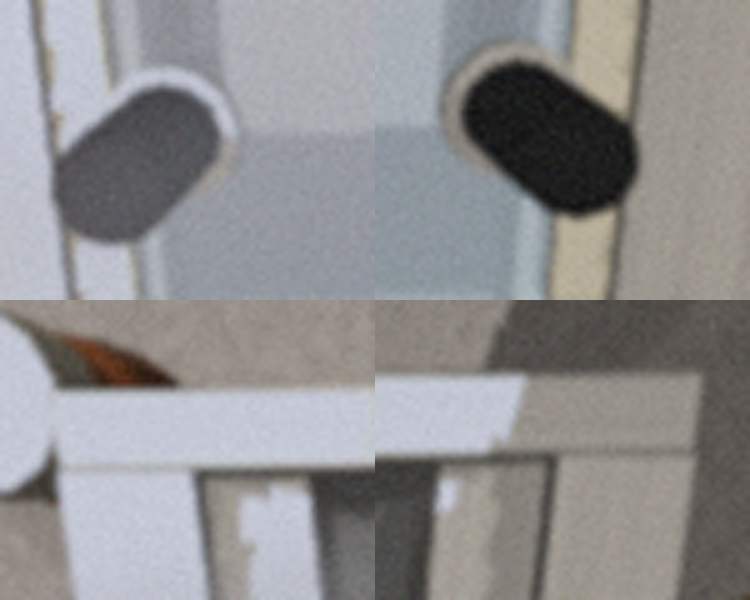

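```bash
python3 - <<'E'
from h import *
import pickle;s=pickle.load(open("w1.pkl","rb"))
np.set_printoptions(precision=1,suppress=True)
W=onz("wrist",[(151.4,58),(152.2,73.4),(500.2,54.6),(498.4,70.4)],209,s)
th,R,o,e=fit(W,[[-68,-115],[-58,-115],[-68,115],[-58,115]]);print(th,o,e.tolist())
k=onz("wrist",[(446,201.6),(207.4,207.2)],234,s);print(k,(k[:,:2]-o)@R)
h=[o+R@[-26,80],o+R@[-26,-80]]
A=np.array(s["ee_rot"])
for n,p,q in zip("LR",k,h):print(n,"home",q,"knob in tool",(A.T@(p-s["position"])),"home in tool",(A.T@(np.r_[q,224]-s["position"])))
E
```

```text
0.20944016443482988 [ 550.  -131.3] [[0.3335644110925955, 1.7209637760951608], [-0.3187659955392732, 0.7341299900452469], [0.21467915254179104, -1.3806002183704464], [-0.22947756809498543, -1.074493547769947]]
[[ 557.3  -49.2  234. ]
 [ 592.5 -202.8  234. ]] [[ 24.2  78.7]
 [ 26.7 -78.8]]
L home [508.  -58.4] knob in tool [ 19.5  81.9 108. ] home in tool [ 69.6  82.7 118. ]
R home [ 541.2 -214.9] knob in tool [ 15.5 -75.6 107.9] home in tool [ 68.1 -77.3 117.9]
```

servo_tool --deltas '[{"gripper": 0, "delta_pos": [-4, 27, 0], "twist": -0.5}, {"gripper": 0, "delta_pos": [-4, 27, 0], "twist": 0}, {"gripper": 0, "delta_pos": [-2, 28, 0], "twist": 0}, {"gripper": 0, "delta_pos": [0, 0, 10], "twist": 0}, {"gripper": 0, "delta_pos": [0, 0, 10], "twist": 0}]'

```text
clock: 2.65
position: [585.2, -40.4, 322.0]
ee_rot: [[-0.978, -0.21, 0.001], [-0.21, 0.978, -0.0], [-0.001, -0.0, -1.0]]
ft_force: [0.5, -0.2, 0.2]
opening: 0.007
gripper_force: 0.0
```

servo_tool --deltas '[{"gripper": 0, "delta_pos": [0, 0, 10], "twist": 0}, {"gripper": 0, "delta_pos": [0, 0, 10], "twist": 0}, {"gripper": 0, "delta_pos": [0, 0, 5], "twist": 0}, {"gripper": 0, "delta_pos": [0, 0, 0], "twist": 0}, {"gripper": 0, "delta_pos": [0, 0, 0], "twist": 0}]'

```text
clock: 3.07
position: [585.4, -42.0, 296.9]
ee_rot: [[-0.978, -0.207, -0.001], [-0.207, 0.978, 0.0], [0.001, 0.0, -1.0]]
ft_force: [-0.0, -0.3, 1.0]
opening: 0.007
gripper_force: 0.0
```

servo_tool --deltas '[{"gripper": 0, "delta_pos": [3, 0, 0], "twist": 0}, {"gripper": 0, "delta_pos": [3, 0, 0], "twist": 0}, {"gripper": 0, "delta_pos": [3, 0, 0], "twist": 0}, {"gripper": 0, "delta_pos": [1, 0, 0], "twist": 0}, {"gripper": 0, "delta_pos": [1, 0, 0], "twist": 0}]'

```text
clock: 3.48
position: [574.8, -43.7, 297.7]
ee_rot: [[-0.978, -0.207, 0.002], [-0.207, 0.978, 0.0], [-0.002, -0.0, -1.0]]
ft_force: [4.7, 0.4, -0.4]
opening: 0.006
gripper_force: 2.1
```

servo_tool --deltas '[{"gripper": 0, "delta_pos": [1.5, 0, 0], "twist": 0}, {"gripper": 0, "delta_pos": [1.5, 0, 0], "twist": 0}, {"gripper": 0, "delta_pos": [1.5, 0, 0], "twist": 0}, {"gripper": 0, "delta_pos": [1.5, 0, 0], "twist": 0}, {"gripper": 0, "delta_pos": [0, 0, 0], "twist": 0}]'

```text
clock: 3.9
position: [568.3, -45.0, 297.3]
ee_rot: [[-0.978, -0.208, -0.0], [-0.208, 0.978, -0.0], [0.0, 0.0, -1.0]]
ft_force: [1.5, -0.6, 1.7]
opening: 0.007
gripper_force: 0.7
```

servo_tool --deltas '[{"gripper": 0, "delta_pos": [-14, 0, 0], "twist": 0}, {"gripper": 0, "delta_pos": [-1, -40, 0], "twist": 0}, {"gripper": 0, "delta_pos": [0, -40, 0], "twist": 0}, {"gripper": 0, "delta_pos": [0, -40, 0], "twist": 0}, {"gripper": 0, "delta_pos": [0, -39, 0], "twist": 0}]'

```text
clock: 4.32
position: [615.9, -199.0, 296.7]
ee_rot: [[-0.978, -0.208, -0.002], [-0.208, 0.978, 0.001], [0.002, 0.001, -1.0]]
ft_force: [0.6, 0.8, -0.4]
opening: 0.007
gripper_force: 0.0
```

servo_tool --deltas '[{"gripper": 0, "delta_pos": [0, 0, 0], "twist": 0}, {"gripper": 0, "delta_pos": [2, 0, 0], "twist": 0}, {"gripper": 0, "delta_pos": [2, 0, 0], "twist": 0}, {"gripper": 0, "delta_pos": [1.5, 0, 0], "twist": 0}, {"gripper": 0, "delta_pos": [1.5, 0, 0], "twist": 0}]'

```text
clock: 4.73
position: [609.5, -197.6, 297.3]
ee_rot: [[-0.978, -0.209, 0.001], [-0.209, 0.978, 0.0], [-0.001, -0.0, -1.0]]
ft_force: [5.6, -0.0, -3.6]
opening: 0.008
gripper_force: 2.5
```

servo_tool --deltas '[{"gripper": 0, "delta_pos": [2, 0, 0], "twist": 0}, {"gripper": 0, "delta_pos": [2, 0, 0], "twist": 0}, {"gripper": 0, "delta_pos": [2, 0, 0], "twist": 0}, {"gripper": 0, "delta_pos": [2, 0, 0], "twist": 0}, {"gripper": 0, "delta_pos": [2, 0, 0], "twist": 0}]'

```text
clock: 5.15
position: [600.1, -200.0, 297.4]
ee_rot: [[-0.978, -0.209, 0.002], [-0.209, 0.978, -0.0], [-0.002, -0.001, -1.0]]
ft_force: [5.9, -1.1, -4.1]
opening: 0.002
gripper_force: 2.9
```

servo_tool --deltas '[{"gripper": 0, "delta_pos": [2, 0, 0], "twist": 0}, {"gripper": 0, "delta_pos": [2, 0, 0], "twist": 0}, {"gripper": 0, "delta_pos": [2, 0, 0], "twist": 0}, {"gripper": 0, "delta_pos": [2, 0, 0], "twist": 0}, {"gripper": 0, "delta_pos": [0, 0, 0], "twist": 0}]'

```text
clock: 5.57
position: [591.7, -201.7, 297.5]
ee_rot: [[-0.978, -0.209, 0.0], [-0.209, 0.978, -0.0], [-0.0, -0.0, -1.0]]
ft_force: [-0.5, -0.1, 0.2]
opening: 0.003
gripper_force: 0.0
```

```bash
cat > st.py <<'E'
from h import *
s=manip.get_state();c,n=np.cos(.2085),np.sin(.2085);d=np.array(s["position"])[:2]-[550,-131.3]
print(s["clock"],"bal x,y",np.round([d[0]*c+d[1]*n,-d[0]*n+d[1]*c],1),"knob x",round(d[0]*c+d[1]*n-18,1),np.round(s["ft_force"],1),s["joints"][5])
E
python3 st.py
```

```text
5.5667 bal x,y [ 26.2 -77.5] knob x 8.2 [-0.5 -0.1  0.2] -2.2151750191965682
```

servo_tool --deltas '[{"gripper": 0, "delta_pos": [-15, 0, 0], "twist": 0}, {"gripper": 0, "delta_pos": [-1, 40, 0], "twist": 0}, {"gripper": 0, "delta_pos": [0, 40, 0], "twist": 0}, {"gripper": 0, "delta_pos": [0, 40, 0], "twist": 0}, {"gripper": 0, "delta_pos": [0, 38, 0], "twist": 0}]'

```text
clock: 5.98
position: [573.5, -42.4, 297.4]
ee_rot: [[-0.978, -0.208, -0.001], [-0.208, 0.978, 0.0], [0.001, 0.0, -1.0]]
ft_force: [0.8, 0.8, 0.9]
opening: 0.006
gripper_force: 0.0
```

servo_tool --deltas '[{"gripper": 0, "delta_pos": [0, 0, 0], "twist": 0}, {"gripper": 0, "delta_pos": [2, 0, 0], "twist": 0}, {"gripper": 0, "delta_pos": [2, 0, 0], "twist": 0}, {"gripper": 0, "delta_pos": [2, 0, 0], "twist": 0}, {"gripper": 0, "delta_pos": [2, 0, 0], "twist": 0}]'

```text
clock: 6.4
position: [566.8, -47.3, 297.2]
ee_rot: [[-0.979, -0.206, 0.0], [-0.206, 0.979, 0.0], [-0.0, 0.0, -1.0]]
ft_force: [4.4, 1.9, 0.5]
opening: 0.004
gripper_force: 2.3
```

servo_tool --deltas '[{"gripper": 0, "delta_pos": [2, 0, 0], "twist": 0}, {"gripper": 0, "delta_pos": [2, 0, 0], "twist": 0}, {"gripper": 0, "delta_pos": [2, 0, 0], "twist": 0}, {"gripper": 0, "delta_pos": [2, 0, 0], "twist": 0}, {"gripper": 0, "delta_pos": [2, 0, 0], "twist": 0}]'

```text
clock: 6.82
position: [557.5, -48.8, 297.2]
ee_rot: [[-0.978, -0.206, 0.001], [-0.206, 0.978, 0.001], [-0.002, 0.0, -1.0]]
ft_force: [5.5, 3.1, -0.8]
opening: 0.005
gripper_force: 2.5
```

servo_tool --deltas '[{"gripper": 0, "delta_pos": [2, 0, 0], "twist": 0}, {"gripper": 0, "delta_pos": [2, 0, 0], "twist": 0}, {"gripper": 0, "delta_pos": [2, 0, 0], "twist": 0}, {"gripper": 0, "delta_pos": [0, 0, 0], "twist": 0}, {"gripper": 0, "delta_pos": [0, 0, 0], "twist": 0}]'

```text
clock: 7.23
position: [551.1, -50.2, 297.2]
ee_rot: [[-0.978, -0.207, -0.001], [-0.207, 0.978, -0.0], [0.001, -0.0, -1.0]]
ft_force: [-0.6, -0.3, 1.5]
opening: 0.003
gripper_force: 0.0
```

```bash
python3 st.py
```

```text
7.2333 bal x,y [17.8 79.1] knob x -0.2 [-0.6 -0.3  1.5] -1.9891933018315247
```

servo_tool --deltas '[{"gripper": 0, "delta_pos": [-15, 0, 0], "twist": 0}, {"gripper": 0, "delta_pos": [-1, -40, 0], "twist": 0}, {"gripper": 0, "delta_pos": [0, -40, 0], "twist": 0}, {"gripper": 0, "delta_pos": [0, -40, 0], "twist": 0}, {"gripper": 0, "delta_pos": [0, -37, 0], "twist": 0}]'

```text
clock: 7.65
position: [599.5, -202.2, 297.1]
ee_rot: [[-0.978, -0.207, -0.001], [-0.207, 0.978, -0.0], [0.001, 0.0, -1.0]]
ft_force: [-0.1, 0.7, -0.6]
opening: 0.008
gripper_force: 0.0
```

servo_tool --deltas '[{"gripper": 0, "delta_pos": [0, 0, 0], "twist": 0}, {"gripper": 0, "delta_pos": [2, 0, 0], "twist": 0}, {"gripper": 0, "delta_pos": [2, 0, 0], "twist": 0}, {"gripper": 0, "delta_pos": [2, 0, 0], "twist": 0}, {"gripper": 0, "delta_pos": [2, 0, 0], "twist": 0}]'

```text
clock: 8.07
position: [591.3, -200.6, 297.5]
ee_rot: [[-0.978, -0.209, -0.0], [-0.209, 0.978, 0.0], [0.0, 0.0, -1.0]]
ft_force: [-0.2, 0.9, 0.1]
opening: 0.002
gripper_force: 0.0
```

servo_tool --deltas '[{"gripper": 0, "delta_pos": [2, 0, 0], "twist": 0}, {"gripper": 0, "delta_pos": [2, 0, 0], "twist": 0}, {"gripper": 0, "delta_pos": [2, 0, 0], "twist": 0}, {"gripper": 0, "delta_pos": [2, 0, 0], "twist": 0}, {"gripper": 0, "delta_pos": [2, 0, 0], "twist": 0}]'

```text
clock: 8.48
position: [582.3, -203.1, 297.5]
ee_rot: [[-0.978, -0.208, 0.002], [-0.208, 0.978, 0.0], [-0.002, -0.0, -1.0]]
ft_force: [5.1, 1.7, -1.1]
opening: 0.005
gripper_force: 2.7
```

servo_tool --deltas '[{"gripper": 0, "delta_pos": [2, 0, 0], "twist": 0}, {"gripper": 0, "delta_pos": [2, 0, 0], "twist": 0}, {"gripper": 0, "delta_pos": [2, 0, 0], "twist": 0}, {"gripper": 0, "delta_pos": [0, 0, 0], "twist": 0}, {"gripper": 0, "delta_pos": [0, 0, 0], "twist": 0}]'

```text
clock: 8.9
position: [575.8, -204.7, 297.3]
ee_rot: [[-0.978, -0.208, -0.0], [-0.208, 0.978, -0.0], [0.0, 0.0, -1.0]]
ft_force: [-0.3, 0.5, 0.3]
opening: 0.006
gripper_force: 0.0
```

```bash
python3 st.py
```

```text
8.9 bal x,y [ 10.1 -77.1] knob x -7.9 [-0.3  0.5  0.3] -2.229577845487859
```

servo_tool --deltas '[{"gripper": 0, "delta_pos": [-15, 0, 0], "twist": 0}, {"gripper": 0, "delta_pos": [-1, 40, 0], "twist": 0}, {"gripper": 0, "delta_pos": [0, 40, 0], "twist": 0}, {"gripper": 0, "delta_pos": [0, 40, 0], "twist": 0}, {"gripper": 0, "delta_pos": [0, 37, 0], "twist": 0}]'

```text
clock: 9.32
position: [558.1, -46.3, 297.1]
ee_rot: [[-0.978, -0.207, -0.001], [-0.207, 0.978, 0.0], [0.001, 0.0, -1.0]]
ft_force: [0.4, 0.2, 0.6]
opening: 0.008
gripper_force: 0.0
```

servo_tool --deltas '[{"gripper": 0, "delta_pos": [0, 0, 0], "twist": 0}, {"gripper": 0, "delta_pos": [2, 0, 0], "twist": 0}, {"gripper": 0, "delta_pos": [2, 0, 0], "twist": 0}, {"gripper": 0, "delta_pos": [2, 0, 0], "twist": 0}, {"gripper": 0, "delta_pos": [2, 0, 0], "twist": 0}]'

```text
clock: 9.73
position: [551.2, -50.8, 297.1]
ee_rot: [[-0.979, -0.206, -0.0], [-0.206, 0.979, -0.0], [0.0, 0.0, -1.0]]
ft_force: [-0.3, -0.7, 0.2]
opening: 0.004
gripper_force: 0.0
```

servo_tool --deltas '[{"gripper": 0, "delta_pos": [2, 0, 0], "twist": 0}, {"gripper": 0, "delta_pos": [2, 0, 0], "twist": 0}, {"gripper": 0, "delta_pos": [2, 0, 0], "twist": 0}, {"gripper": 0, "delta_pos": [2, 0, 0], "twist": 0}, {"gripper": 0, "delta_pos": [2, 0, 0], "twist": 0}]'

```text
clock: 10.15
position: [541.8, -52.2, 297.2]
ee_rot: [[-0.978, -0.207, 0.001], [-0.207, 0.978, -0.0], [-0.001, -0.0, -1.0]]
ft_force: [5.6, -1.4, -2.4]
opening: 0.005
gripper_force: 2.4
```

servo_tool --deltas '[{"gripper": 0, "delta_pos": [2, 0, 0], "twist": 0}, {"gripper": 0, "delta_pos": [2, 0, 0], "twist": 0}, {"gripper": 0, "delta_pos": [2, 0, 0], "twist": 0}, {"gripper": 0, "delta_pos": [0, 0, 0], "twist": 0}, {"gripper": 0, "delta_pos": [0, 0, 0], "twist": 0}]'

```text
clock: 10.57
position: [535.3, -53.1, 297.2]
ee_rot: [[-0.978, -0.207, -0.001], [-0.207, 0.978, 0.0], [0.001, 0.0, -1.0]]
ft_force: [1.0, -0.3, 0.5]
opening: 0.003
gripper_force: 0.0
```

```bash
python3 st.py
```

```text
10.5667 bal x,y [ 1.8 79.6] knob x -16.2 [ 1.  -0.3  0.5] -2.001249794350727
```

servo_tool --deltas '[{"gripper": 0, "delta_pos": [-15, 0, 0], "twist": 0}, {"gripper": 0, "delta_pos": [-1, -40, 0], "twist": 0}, {"gripper": 0, "delta_pos": [0, -40, 0], "twist": 0}, {"gripper": 0, "delta_pos": [0, -40, 0], "twist": 0}, {"gripper": 0, "delta_pos": [0, -37, 0], "twist": 0}]'

```text
clock: 10.98
position: [583.8, -205.1, 297.2]
ee_rot: [[-0.978, -0.208, -0.001], [-0.208, 0.978, 0.0], [0.001, 0.0, -1.0]]
ft_force: [0.4, 0.6, 0.4]
opening: 0.005
gripper_force: 0.0
```

servo_tool --deltas '[{"gripper": 0, "delta_pos": [0, 0, 0], "twist": 0}, {"gripper": 0, "delta_pos": [2, 0, 0], "twist": 0}, {"gripper": 0, "delta_pos": [2, 0, 0], "twist": 0}, {"gripper": 0, "delta_pos": [2, 0, 0], "twist": 0}, {"gripper": 0, "delta_pos": [2, 0, 0], "twist": 0}]'

```text
clock: 11.4
position: [575.6, -203.8, 297.5]
ee_rot: [[-0.978, -0.209, -0.0], [-0.209, 0.978, 0.0], [0.0, 0.0, -1.0]]
ft_force: [-0.7, -1.0, -0.0]
opening: 0.006
gripper_force: 0.0
```

servo_tool --deltas '[{"gripper": 0, "delta_pos": [2, 0, 0], "twist": 0}, {"gripper": 0, "delta_pos": [2, 0, 0], "twist": 0}, {"gripper": 0, "delta_pos": [2, 0, 0], "twist": 0}, {"gripper": 0, "delta_pos": [2, 0, 0], "twist": 0}, {"gripper": 0, "delta_pos": [2, 0, 0], "twist": 0}]'

```text
clock: 11.82
position: [566.7, -206.3, 297.6]
ee_rot: [[-0.978, -0.208, 0.002], [-0.208, 0.978, 0.0], [-0.002, -0.0, -1.0]]
ft_force: [5.3, 2.7, -1.2]
opening: 0.005
gripper_force: 2.8
```

servo_tool --deltas '[{"gripper": 0, "delta_pos": [2, 0, 0], "twist": 0}, {"gripper": 0, "delta_pos": [1, 0, 0], "twist": 0}, {"gripper": 0, "delta_pos": [0, 0, 0], "twist": 0}, {"gripper": 0, "delta_pos": [0, 0, 0], "twist": 0}, {"gripper": 0, "delta_pos": [0, 0, 0], "twist": 0}]'

```text
clock: 12.23
position: [563.3, -207.4, 297.3]
ee_rot: [[-0.978, -0.208, -0.0], [-0.208, 0.978, 0.0], [-0.0, 0.0, -1.0]]
ft_force: [1.6, 2.5, 0.4]
opening: 0.003
gripper_force: 0.9
```

```bash
python3 st.py
```

```text
12.2333 bal x,y [ -2.8 -77.2] knob x -20.8 [1.6 2.5 0.4] -2.242930742406841
```

servo_tool --deltas '[{"gripper": 0, "delta_pos": [-12, 0, 0], "twist": 0}, {"gripper": 0, "delta_pos": [0, 40, 0], "twist": 0}, {"gripper": 0, "delta_pos": [0, 40, 0], "twist": 0}, {"gripper": 0, "delta_pos": [0, 40, 0], "twist": 0}, {"gripper": 0, "delta_pos": [0, 37, 0], "twist": 0}]'

```text
clock: 12.65
position: [541.4, -50.1, 297.0]
ee_rot: [[-0.978, -0.207, -0.001], [-0.207, 0.978, -0.0], [0.001, 0.0, -1.0]]
ft_force: [1.0, -0.1, -0.1]
opening: 0.008
gripper_force: 0.0
```

servo_tool --deltas '[{"gripper": 0, "delta_pos": [0, 0, 0], "twist": 0}, {"gripper": 0, "delta_pos": [2, 0, 0], "twist": 0}, {"gripper": 0, "delta_pos": [2, 0, 0], "twist": 0}, {"gripper": 0, "delta_pos": [2, 0, 0], "twist": 0}, {"gripper": 0, "delta_pos": [2, 0, 0], "twist": 0}]'

```text
clock: 13.07
position: [534.5, -54.3, 297.1]
ee_rot: [[-0.979, -0.206, -0.0], [-0.206, 0.979, -0.0], [0.0, 0.0, -1.0]]
ft_force: [0.7, 0.3, 0.5]
opening: 0.004
gripper_force: 0.0
```

servo_tool --deltas '[{"gripper": 0, "delta_pos": [2, 0, 0], "twist": 0}, {"gripper": 0, "delta_pos": [2, 0, 0], "twist": 0}, {"gripper": 0, "delta_pos": [1.5, 0, 0], "twist": 0}, {"gripper": 0, "delta_pos": [1, 0, 0], "twist": 0}, {"gripper": 0, "delta_pos": [1, 0, 0], "twist": 0}]'

```text
clock: 13.48
position: [527.4, -55.1, 297.3]
ee_rot: [[-0.978, -0.207, 0.001], [-0.207, 0.978, -0.0], [-0.001, -0.0, -1.0]]
ft_force: [5.0, -1.6, -2.5]
opening: 0.01
gripper_force: 2.2
```

```bash
python3 st.py
```

```text
13.4833 bal x,y [-6.3 79.2] knob x -24.3 [ 5.  -1.6 -2.5] -2.0080923759216893
```

Now I creep until the force rises at the frame.

servo_tool --deltas '[{"gripper": 0, "delta_pos": [0.5, 0, 0], "twist": 0}, {"gripper": 0, "delta_pos": [0.5, 0, 0], "twist": 0}, {"gripper": 0, "delta_pos": [0.3, 0, 0], "twist": 0}, {"gripper": 0, "delta_pos": [0.2, 0, 0], "twist": 0}, {"gripper": 0, "delta_pos": [0, 0, 0], "twist": 0}]'

```text
clock: 13.9
position: [525.8, -55.0, 297.3]
ee_rot: [[-0.978, -0.208, -0.0], [-0.208, 0.978, 0.0], [0.0, 0.0, -1.0]]
ft_force: [4.3, -0.3, 0.8]
opening: 0.003
gripper_force: 1.4
```

servo_tool --deltas '[{"gripper": 0, "delta_pos": [0.3, 0, 0], "twist": 0}, {"gripper": 0, "delta_pos": [0.3, 0, 0], "twist": 0}, {"gripper": 0, "delta_pos": [0.2, 0, 0], "twist": 0}, {"gripper": 0, "delta_pos": [0.2, 0, 0], "twist": 0}, {"gripper": 0, "delta_pos": [0, 0, 0], "twist": 0}]'

```text
clock: 14.32
position: [525.3, -55.2, 297.4]
ee_rot: [[-0.978, -0.207, 0.001], [-0.207, 0.978, 0.0], [-0.001, -0.0, -1.0]]
ft_force: [6.5, 0.2, -1.4]
opening: 0.003
gripper_force: 3.2
```

```bash
python3 st.py
```

```text
14.3167 bal x,y [-8.5 79.6] knob x -26.5 [ 6.5  0.2 -1.4] -2.0099358213388605
```

servo_tool --deltas '[{"gripper": 0, "delta_pos": [-14, 0, 0], "twist": 0}, {"gripper": 0, "delta_pos": [0, -40, 0], "twist": 0}, {"gripper": 0, "delta_pos": [0, -40, 0], "twist": 0}, {"gripper": 0, "delta_pos": [0, -40, 0], "twist": 0}, {"gripper": 0, "delta_pos": [0, -37, 0], "twist": 0}]'

```text
clock: 14.73
position: [570.7, -207.4, 297.0]
ee_rot: [[-0.978, -0.208, -0.002], [-0.208, 0.978, 0.001], [0.002, 0.001, -1.0]]
ft_force: [0.3, 0.3, -0.4]
opening: 0.003
gripper_force: 0.0
```

servo_tool --deltas '[{"gripper": 0, "delta_pos": [0, 0, 0], "twist": 0}, {"gripper": 0, "delta_pos": [2, 0, 0], "twist": 0}, {"gripper": 0, "delta_pos": [2, 0, 0], "twist": 0}, {"gripper": 0, "delta_pos": [2, 0, 0], "twist": 0}, {"gripper": 0, "delta_pos": [2, 0, 0], "twist": 0}]'

```text
clock: 15.15
position: [562.8, -206.4, 297.4]
ee_rot: [[-0.978, -0.209, -0.0], [-0.209, 0.978, 0.0], [0.0, 0.0, -1.0]]
ft_force: [0.3, 0.3, 0.3]
opening: 0.003
gripper_force: 0.0
```

servo_tool --deltas '[{"gripper": 0, "delta_pos": [1.5, 0, 0], "twist": 0}, {"gripper": 0, "delta_pos": [1.5, 0, 0], "twist": 0}, {"gripper": 0, "delta_pos": [1, 0, 0], "twist": 0}, {"gripper": 0, "delta_pos": [0.5, 0, 0], "twist": 0}, {"gripper": 0, "delta_pos": [0, 0, 0], "twist": 0}]'

```text
clock: 15.57
position: [559.1, -207.6, 297.5]
ee_rot: [[-0.978, -0.208, 0.001], [-0.208, 0.978, 0.001], [-0.001, 0.001, -1.0]]
ft_force: [3.4, 3.2, 0.2]
opening: -0.0
gripper_force: 1.8
```

```bash
python3 st.py
```

```text
15.5667 bal x,y [ -6.9 -76.5] knob x -24.9 [3.4 3.2 0.2] -2.2476266141544583
```

servo_tool --deltas '[{"gripper": 0, "delta_pos": [0.5, 0, 0], "twist": 0}, {"gripper": 0, "delta_pos": [0.5, 0, 0], "twist": 0}, {"gripper": 0, "delta_pos": [0.5, 0, 0], "twist": 0}, {"gripper": 0, "delta_pos": [0, 0, 0], "twist": 0}, {"gripper": 0, "delta_pos": [0, 0, 0], "twist": 0}]'

```text
clock: 15.98
position: [557.8, -208.0, 297.4]
ee_rot: [[-0.978, -0.208, 0.001], [-0.208, 0.978, 0.001], [-0.001, 0.0, -1.0]]
ft_force: [5.0, 4.5, -0.8]
opening: 0.003
gripper_force: 2.6
```

servo_tool --deltas '[{"gripper": 0, "delta_pos": [0.5, 0, 0], "twist": 0}, {"gripper": 0, "delta_pos": [0.5, 0, 0], "twist": 0}, {"gripper": 0, "delta_pos": [0, 0, 0], "twist": 0}, {"gripper": 0, "delta_pos": [0, 0, 0], "twist": 0}, {"gripper": 0, "delta_pos": [0, 0, 0], "twist": 0}]'

```text
clock: 16.4
position: [557.4, -208.1, 297.5]
ee_rot: [[-0.978, -0.208, 0.003], [-0.208, 0.978, 0.001], [-0.003, 0.0, -1.0]]
ft_force: [8.6, 5.1, -1.9]
opening: 0.004
gripper_force: 4.9
```

```bash
python3 st.py
```

```text
16.4 bal x,y [ -8.6 -76.7] knob x -26.6 [ 8.6  5.1 -1.9] -2.250324444794031
```

servo_tool --deltas '[{"gripper": 0, "delta_pos": [0.5, 0, 0], "twist": 0}, {"gripper": 0, "delta_pos": [0.5, 0, 0], "twist": 0}, {"gripper": 0, "delta_pos": [0, 0, 0], "twist": 0}, {"gripper": 0, "delta_pos": [0, 0, 0], "twist": 0}, {"gripper": 0, "delta_pos": [0, 0, 0], "twist": 0}]'

```text
clock: 16.82
position: [557.0, -208.2, 297.5]
ee_rot: [[-0.978, -0.208, 0.005], [-0.208, 0.978, 0.001], [-0.005, -0.0, -1.0]]
ft_force: [12.3, 6.9, -3.8]
opening: 0.001
gripper_force: 6.9
```

servo_tool --deltas '[{"gripper": 0, "delta_pos": [-14, 0, 0], "twist": 0}, {"gripper": 0, "delta_pos": [0, 40, 0], "twist": 0}, {"gripper": 0, "delta_pos": [0, 40, 0], "twist": 0}, {"gripper": 0, "delta_pos": [0, 40, 0], "twist": 0}, {"gripper": 0, "delta_pos": [0, 37, 0], "twist": 0}]'

```text
clock: 17.23
position: [535.5, -50.9, 297.3]
ee_rot: [[-0.978, -0.208, -0.0], [-0.208, 0.978, -0.0], [0.0, -0.0, -1.0]]
ft_force: [0.9, -0.4, 0.3]
opening: 0.005
gripper_force: 0.0
```

servo_tool --deltas '[{"gripper": 0, "delta_pos": [0, 0, 0], "twist": 0}, {"gripper": 0, "delta_pos": [4, 0, 0], "twist": 0}, {"gripper": 0, "delta_pos": [4, 0, 0], "twist": 0}, {"gripper": 0, "delta_pos": [3, 0, 0], "twist": 0}, {"gripper": 0, "delta_pos": [1, 0, 0], "twist": 0}]'

```text
clock: 17.65
position: [525.2, -56.1, 297.4]
ee_rot: [[-0.979, -0.206, 0.002], [-0.206, 0.979, 0.001], [-0.002, 0.0, -1.0]]
ft_force: [7.0, 5.3, -2.7]
opening: 0.004
gripper_force: 4.1
```

servo_tool --deltas '[{"gripper": 0, "delta_pos": [0.5, 0, 0], "twist": 0}, {"gripper": 0, "delta_pos": [0.5, 0, 0], "twist": 0}, {"gripper": 0, "delta_pos": [0, 0, 0], "twist": 0}, {"gripper": 0, "delta_pos": [0, 0, 0], "twist": 0}, {"gripper": 0, "delta_pos": [0, 0, 0], "twist": 0}]'

```text
clock: 18.07
position: [525.0, -56.2, 297.3]
ee_rot: [[-0.979, -0.205, 0.003], [-0.205, 0.979, 0.001], [-0.004, 0.0, -1.0]]
ft_force: [7.6, 6.8, -1.7]
opening: 0.007
gripper_force: 4.6
```

```bash
python3 st.py
```

```text
18.0667 bal x,y [-8.9 78.7] knob x -26.9 [ 7.6  6.8 -1.7] -2.011162080372201
```

servo_tool --deltas '[{"gripper": 0, "delta_pos": [0.5, 0, 0], "twist": 0}, {"gripper": 0, "delta_pos": [0.5, 0, 0], "twist": 0}, {"gripper": 0, "delta_pos": [0.5, 0, 0], "twist": 0}, {"gripper": 0, "delta_pos": [0, 0, 0], "twist": 0}, {"gripper": 0, "delta_pos": [0, 0, 0], "twist": 0}]'

```text
clock: 18.48
position: [524.4, -56.3, 297.5]
ee_rot: [[-0.979, -0.205, 0.006], [-0.205, 0.979, 0.001], [-0.006, 0.0, -1.0]]
ft_force: [13.3, 7.4, -5.0]
opening: 0.004
gripper_force: 7.8
```

servo_tool --deltas '[{"gripper": 0, "delta_pos": [-5, 0, 0], "twist": 0}, {"gripper": 0, "delta_pos": [-15, 0, 0], "twist": 0}, {"gripper": 0, "delta_pos": [-30, -27, -15], "twist": 0}, {"gripper": 0, "delta_pos": [-10, -27, -15], "twist": 0}, {"gripper": 0, "delta_pos": [0, -27, -15], "twist": 0}]'

```text
clock: 18.9
position: [598.4, -123.6, 341.7]
ee_rot: [[-0.978, -0.208, -0.0], [-0.208, 0.978, 0.0], [0.0, 0.0, -1.0]]
ft_force: [0.1, 0.2, -0.9]
opening: 0.006
gripper_force: 0.0
```

servo_tool --deltas '[{"gripper": 0, "delta_pos": [0, 0, 0], "twist": 0}, {"gripper": 0, "delta_pos": [0, 0, 0], "twist": 0}, {"gripper": 0, "delta_pos": [0, 0, 0], "twist": 0}, {"gripper": 0, "delta_pos": [0, 0, 0], "twist": 0}, {"gripper": 0, "delta_pos": [0, 0, 0], "twist": 0}]'

```text
clock: 19.32
position: [596.4, -121.4, 341.3]
ee_rot: [[-0.978, -0.208, -0.001], [-0.208, 0.978, 0.0], [0.001, 0.001, -1.0]]
ft_force: [-0.0, -0.1, 0.3]
opening: 0.005
gripper_force: 0.0
```

```bash
python3 - <<'E'
from h import *
import pickle
s=manip.get_state();i=manip.capture("wrist")[:,:,::-1];pickle.dump(s,open("w2.pkl","wb"))
cv2.imwrite("pics/w2.png",i);print(s["clock"],s["position"])
cv2.imwrite("pics/w2c.png",cv2.resize(i[20:220,130:520],None,fx=2,fy=2,interpolation=cv2.INTER_CUBIC))
E
```

```text
19.3167 [ 596.38271942 -121.36158546  341.34484721]
```

View pics/w2c.png

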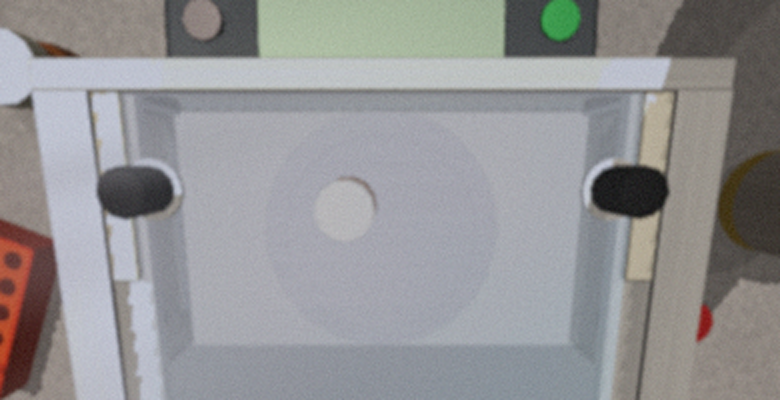

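Both knobs now stand level and the lid's front edge meets the bar at both corners: knob tops are at crop (123,192) and (641,190), bar edge at row ~90. The vial stands on the pan. On each side the force rose to more than 12 N with almost no further travel, so both sides are home. I'm handing it in.

```bash
python3 - <<'E'
from h import *
import pickle;s=pickle.load(open("w2.pkl","rb"))
f=lambda P:[(130+x/2,20+y/2) for x,y in P]
th,R,o,e=fit(onz("wrist",f([(33,92),(733,90),(33,60),(736,59)]),209,s),[[-58,-115],[-58,115],[-68,-115],[-68,115]])
print(th,o,(onz("wrist",f([(641,190),(123,192)]),234,s)[:,:2]-o)@R)
print(manip.sign_off())
E
```

```text
0.21225812623707727 [ 550.52316553 -130.79312734] [[-27.67737223  77.81816532]
 [-27.40422581 -79.2825683 ]]
the job is handed in; nothing more can be done
None
```

The lid is closed, with both front corners against the frame, and the job is handed in at about 19 s; the hand-in returned no verdict. In the last picture both knobs are 1.4–1.7 mm from their closed places front to back (up to 2.2 mm sideways, within measuring error), and the push force never read above about 15 N.

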